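# Balance two fork crowns on the parts rack

### The job

Hang the two matching tall fork crowns astride the pivoting bar of the balance rack, one in the seat at each end, so that each sits fully down on the bar and the bar comes to rest level. Leave the short fork crown standing where it is.

Things in the scene. Friction and masses are not known exactly. Their poses are not given: they have to be found in the camera images.
- fork_a_mid (a point): one of the two matching tall steel fork crowns, 0.35 kg, 139 mm tall: bridge 68 x 24 x 16 mm, two legs down (12 x 24 mm, 75 long, 44 mm gap), round steerer stub up (25 mm diameter, 48 tall). Stands on its legs. Point: its centre, half-way up, 69.5 mm over the feet, 5.5 mm below the bridge's underside; the stub spans 21.5 to 69.5 mm above it. z up the stub, x from leg to leg, y across
- fork_b_mid (a point): the other of the two matching tall steel fork crowns, 0.35 kg, 139 mm tall: bridge 68 x 24 x 16 mm, two legs down (12 x 24 mm, 75 long, 44 mm gap), round steerer stub up (25 mm diameter, 48 tall). Stands on its legs. Point: its centre, half-way up, 69.5 mm over the feet, 5.5 mm below the bridge's underside; the stub spans 21.5 to 69.5 mm above it. z up the stub, x from leg to leg, y across
- fork_short_mid (a point): the short fork crown, a bystander of the same shape but smaller (82 mm tall, 49 mm wide, 18 mm stub, 0.15 kg: too light to balance a tall one); the point is its centre, half-way up, z up
- bar_mid (a point): middle of the top face of the rack's grey flat bar (320 long, 20 wide, 12 thick; top 140 mm over the table when level); tilts with it. y along the bar, x across, z out of the top. Seats centred 130 mm off along +y and -y, each 44 mm long between two 14 mm high lugs. A hung crown straddles the bar: bridge on the top face, legs on either side, apart along x
- bar (a joint): tilt of the bar in rad, 0 level, positive with its +y end up. Free, damped pivot 30 mm above the bar's middle, between two fixed posts 188 mm high and within 41 mm of it. A bob below levels the bar when empty or evenly loaded; one tall crown tips it to its stop at 0.2 rad: that seat drops 26 mm and the other rises 26 mm
Not all that is in view belongs to the job. Leave any brown or turquoise look-alike of the part that bears fork_b_mid alone.

How it is judged:
At the end, for the whole second after the job is handed in: One tall crown sits astride the bar at each end, within 18 mm along and 20 mm across the bar of the seat's centre, bridge down on the bar (10 mm), turned under 0.5 rad, upright within 0.25 rad; bar level within 0.1 rad; short crown within 30 mm of its start ((((x of fork_a_mid in the frame of bar_mid between -0.02 and 0.02 m and y of fork_a_mid in the frame of bar_mid between 0.112 and 0.148 m and z of fork_a_mid in the frame of bar_mid between -0.015 and 0.004 m and angle between the x axis of fork_a_mid and the x axis of bar_mid, either way round below 0.5 rad and angle between fork_a_mid's own z axis and vertical below 0.25 rad) and (x of fork_b_mid in the frame of bar_mid between -0.02 and 0.02 m and y of fork_b_mid in the frame of bar_mid between -0.148 and -0.112 m and z of fork_b_mid in the frame of bar_mid between -0.015 and 0.004 m and angle between the x axis of fork_b_mid and the x axis of bar_mid, either way round below 0.5 rad and angle between fork_b_mid's own z axis and vertical below 0.25 rad)) or ((x of fork_a_mid in the frame of bar_mid between -0.02 and 0.02 m and y of fork_a_mid in the frame of bar_mid between -0.148 and -0.112 m and z of fork_a_mid in the frame of bar_mid between -0.015 and 0.004 m and angle between the x axis of fork_a_mid and the x axis of bar_mid, either way round below 0.5 rad and angle between fork_a_mid's own z axis and vertical below 0.25 rad) and (x of fork_b_mid in the frame of bar_mid between -0.02 and 0.02 m and y of fork_b_mid in the frame of bar_mid between 0.112 and 0.148 m and z of fork_b_mid in the frame of bar_mid between -0.015 and 0.004 m and angle between the x axis of fork_b_mid and the x axis of bar_mid, either way round below 0.5 rad and angle between fork_b_mid's own z axis and vertical below 0.25 rad))) and angle between bar_mid's own z axis and vertical below 0.1 rad and distance of fork_short_mid from where it was at the start of the episode below 0.03 m); the robot touches nothing.
It fails at once if the short fork crown is moved or knocked over (distance of fork_short_mid from where it was at the start of the episode above 0.03 m or angle between fork_short_mid's own z axis and vertical above 0.5 rad).
It also fails if it takes over 64 s, if anything falls off the work surface, if the arm or the gripper's body presses on something with over 40 N, if the wrist force passes 120 N, or if a joint passes its speed limit or range.

### The arm

A 6-joint arm with a two-finger parallel gripper is mounted at the origin on the work surface. World frame = base frame: x ahead of the robot, y to its left, z up, the work surface at z = 0. Lengths are in m, angles in rad, forces in N, time in s.
With the tool pointing down it reaches from about 0.275 to 0.725 m from the base axis. Payload 5.6 kg.
Tool frame: the origin (TCP) lies midway between the tips of the shut fingers; the grasp point (between the pads) lies 19 mm behind it; z points along the fingers, y is the direction in which the jaws open and shut (so a half turn about z gives the same grasp; the last joint's range is limited). The gripper opens to 85 mm and grips with 20 to 120 N. Pads are 22 mm wide; open, the fingers measure 114 mm over their backs; the gripper's body (76 mm by 85 mm) begins 54 mm behind the grasp point. The pads swing forward as they close: fully open they stand 13 mm farther back than shut.
Start: joints at [1.511, 0.255, 0.108, 0, -1.424, -0.285], TCP at [0.186, 0.518, 0.231] pointing down, gripper open.
Joint ranges: [-2.95, 2.95], [-1.21, 1.97], [-1.09, 1.5], [-2.87, 1.71], [-2.94, -0.07], [-3.05, 3.05]. Speed limits (rad/s): [2.57, 2.57, 3.14, 3.14, 3.14, 3.14].

### API

Orientations are given as a rotation vector (axis times angle).
In Python, from bench import arm gives the robot as it stands.
- The arm moves only by the shell command python3 -m handwheel 'ROWS' [FORCE]. ROWS is JSON, a list of rows, each a list of 3 entries, a list of its own where there are three numbers: the opening, from -1 (shut) to 1 (fully open), then the shift along the tool's x, y, z in cm, then the turn about the tool's z in degrees. A call has exactly 10 rows; each row is the pose to reach, as a shift and turn from the pose commanded when the call began, along the tool's axes at that moment; what a row does not reach only later rows make up. A row lasts 1/12 s, in which the tool goes at most 41.7 mm and 7.16 degrees, less where a joint would pass 70% of its speed; a pose out of reach is approached as far as the arm can. A call with a gripper value outside its range is refused whole. The fingers move at their own pace and stop on an object; FORCE is the grip in N (left out, the last holds). Time passes only in rows, so rows that repeat a pose let the fingers close, or fill a call up. It gives the time, the measured TCP pose, the force and the opening at its end, in the units of the state.
- arm.state(): the state, without advancing time (a new reading comes with each control period).
- arm.grab_frame(name): name is "scene" or "top" or "wrist"; returns the picture (400x640x3 uint8, red, green, blue); there is no depth.
- arm.calibration(name): a dict with "K" (3x3 intrinsics, pixels), "R" (3x3) and "t" (3): a world point X has camera coordinates R X + t; the wrist camera has in their place "hand_eye" (4x4, takes a point from camera to tool coordinates, whose origin is the TCP and whose axes are the flange's). Camera axes: x right, y down, z forward; pixel columns grow to the right and rows downward; lengths in m; the calibration is good to about 2 mm. A picture is of the moment at which its call begins: read the wrist's pose just before it. calibration takes no time and is no camera call.
- arm.sign_off(): hands the job in, once; it reports no verdict.
The state is a dict: "time": time; "joint_positions": joint angles; "dq": joint speeds; "joint_torque": joint torques, N m; "ee_pos": TCP position; "orientation": TCP orientation; "wrist_force": force on the tool from outside, world axes, zero at the start; "moment": the same for the moment, N m; "gripper_width": opening from 0.0 (shut) to 1.0 (fully open).
Only numpy, scipy, OpenCV 4.12 (cv2) and the standard library are available. Lean on these libraries where they do the work, as an engineer would, in place of code of your own. Each camera call takes 0.05 s, during which the arm holds its last target. There are 200 camera calls.

## Working session

There is one attempt and no reset: what is moved stays moved. The work goes in short steps, Python scripts to look and compute and a shell command to move; the robot and the scene stay as the last step left them, time stands still between calls to the robot, and variables do not carry over. Pictures are saved under pics/ and viewed, about 8 in all and at most 12, crops included, and the job is handed in when it is done.

```bash
mkdir -p pics
python3 - <<'E'
from bench import arm
import cv2,numpy as np
for n in("scene","top"):
    cv2.imwrite(f"pics/{n}0.png",arm.grab_frame(n)[:,:,::-1]); c=arm.calibration(n); print(n,np.round(c["K"],1).tolist(),np.round(c["R"],4).tolist(),np.round(c["t"],4).tolist())
c=arm.calibration("wrist");print(np.round(c["K"],1).tolist(),np.round(c["hand_eye"],4).tolist())
print(arm.state())
E
```

```text
scene [[440.6, 0.0, 315.1], [0.0, 440.6, 191.0], [0.0, 0.0, 1.0]] [[0.8176, 0.5756, -0.011], [0.4365, -0.6322, -0.6402], [-0.3755, 0.5186, -0.7681]] [-0.4048, -0.0952, 1.1899]
top [[414.6, 0.0, 327.1], [0.0, 414.6, 192.3], [0.0, 0.0, 1.0]] [[0.0067, -0.9999, 0.0137], [-0.999, -0.0072, -0.0432], [0.0433, -0.0134, -0.999]] [0.028, 0.496, 1.0243]
[[334.8, 0.0, 320.2], [0.0, 334.8, 194.9], [0.0, 0.0, 1.0]] [[0.0001, -0.9503, -0.3113, 0.0781], [1.0, 0.0001, 0.0002, -0.0006], [-0.0001, -0.3113, 0.9503, -0.1421], [0.0, 0.0, 0.0, 1.0]]
{'time': 0.1, 'joint_positions': array([ 1.51062385e+00,  2.55665835e-01,  1.07180528e-01, -4.07608676e-04,
       -1.42389507e+00, -2.84612027e-01]), 'dq': array([ 0.00041139, -0.00118328,  0.00209656,  0.00149444, -0.00034974,
       -0.0004726 ]), 'joint_torque': array([-2.17460118e-03, -3.87602127e+01,  2.38472736e+01,  5.37783220e+00,
       -3.74844341e-03,  1.82856796e-07]), 'ee_pos': array([0.18569583, 0.51725557, 0.23051849]), 'orientation': array([ 3.09341411e+00, -5.38722646e-01, -3.50493635e-04]), 'wrist_force': array([-0.45923898,  0.36788447,  0.27538291]), 'moment': array([-0.03225541, -0.00540006,  0.06454037]), 'gripper_width': 0.9976109808638275}
```

View pics/scene0.png

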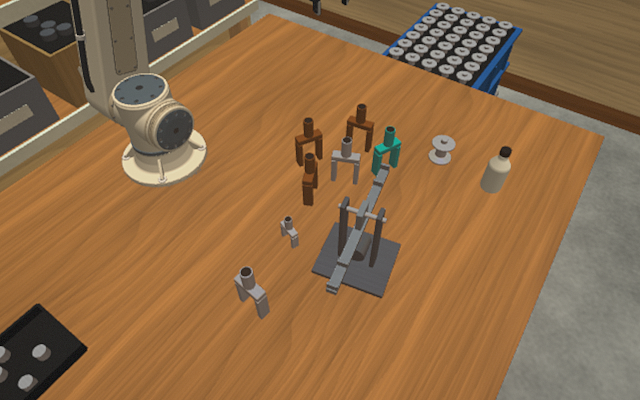

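View pics/top0.png

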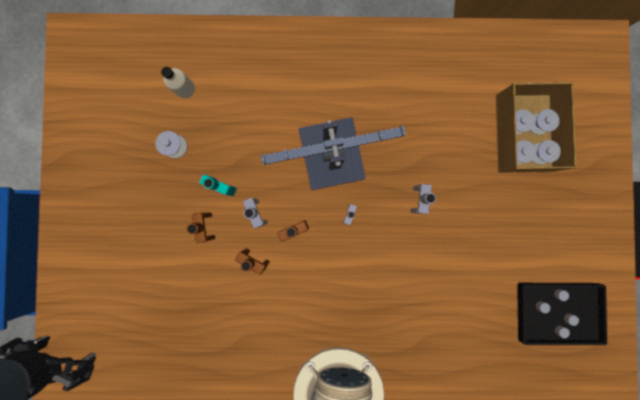

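The tall candidates in the top view are grey at (427,198) and (252,212), with browns at (198,228), (252,262) and (292,231) and turquoise at (217,185). The short grey one is at (350,214). The two large grey crowns fit the description as the matching steel ones. I'll confirm that in an enlarged crop.

Run:
```python
import cv2,numpy as np
a=cv2.imread("pics/top0.png")[115:275,180:450]
b=cv2.imread("pics/top0.png")
A=cv2.resize(b[180:240,230:290],None,fx=6,fy=6,interpolation=cv2.INTER_CUBIC)
B=cv2.resize(b[170:230,400:460],None,fx=6,fy=6,interpolation=cv2.INTER_CUBIC)
C=cv2.resize(b[110:180,255:415],(720,315)[0:2],interpolation=cv2.INTER_CUBIC)[:,:]
C=cv2.resize(b[115:167,255:415],None,fx=4.5,fy=4.5,interpolation=cv2.INTER_CUBIC)
cv2.imwrite("pics/crop1.png",np.vstack([np.hstack([A,B]),C]))
```

```text
(no output)
```

View pics/crop1.png

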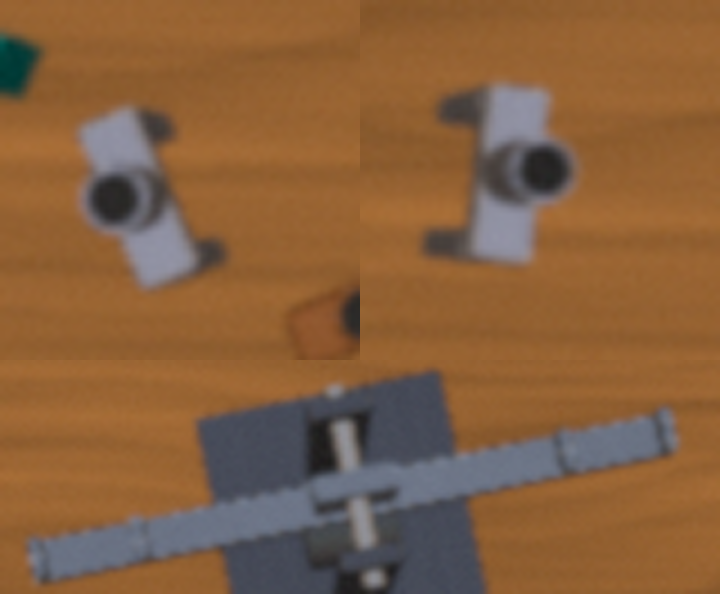

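```bash
cat > h.py <<'E'
import numpy as np,cv2
from bench import arm
from scipy.spatial.transform import Rotation as Ro
def ray(n,px,z,pose=None):
    c=arm.calibration(n);K=np.array(c["K"])
    d=np.linalg.inv(K)@[px[0],px[1],1]
    if n=="wrist":
        H=np.array(c["hand_eye"]);s=pose or arm.state();R=Ro.from_rotvec(s["orientation"]).as_matrix()
        o=R@H[:3,3]+s["ee_pos"];d=R@H[:3,:3]@d
    else:
        R=np.array(c["R"]);o=-R.T@np.array(c["t"]);d=R.T@d
    return o+d*(z-o[2])/d[2]
def go(p,yaw):
    """yaw (deg) of tool y axis in world, mod 180 -> shift cm, turn deg"""
    s=arm.state();R=Ro.from_rotvec(s["orientation"]).as_matrix()
    cur=np.degrees(np.arctan2(R[1,1],R[0,1]))
    t=-((yaw-cur+90)%180-90)
    print("shift cm",np.round(100*R.T@(np.array(p)-s["ee_pos"]),2),"turn",round(t,1),"j6",round(s["joint_positions"][5],2))
E
python3 - <<'E'
from h import *
def yaw(a,b): d=b-a; return np.degrees(np.arctan2(d[1],d[0]))
u=lambda x,y,s,ox,oy:((x+.5)/s-.5+ox,(y+.5)/s-.5+oy)
for n,ox,oy,X,st,br,e1,e2 in(("B",230,180,0,(115,200),(140,198),(106,118),(174,278)),("A",400,170,360,(545,170),(512,174),(520,87),(503,260))):
    g=lambda p,z:ray("top",u(p[0]-X,p[1],6,ox,oy),z)
    print(n,g(st,.139).round(4),g(br,.091).round(4),yaw(g(e2,.091),g(e1,.091)),np.linalg.norm(g(e2,.091)-g(e1,.091)))
g=lambda p:ray("top",u(p[0],p[1]-360,4.5,255,115),.154)
P=[g(p) for p in((38,562),(140,538),(568,452),(667,433))]
print(np.round(P,4)); print("mid",(P[0]+P[3])/2,(P[1]+P[2])/2,yaw(P[3],P[0]),"seats",(P[0]+P[1])/2,(P[2]+P[3])/2)
print("short",ray("top",(350,214),.06))
E
```

```text
B [0.4441 0.2034 0.139 ] [0.4445 0.2022 0.091 ] 23.75566807616203 0.0664863289835138
A [ 0.4795 -0.1934  0.139 ] [ 0.4794 -0.1933  0.091 ] -5.82716080399568 0.06695166371759842
[[ 0.5592  0.1717  0.154 ]
 [ 0.5712  0.1231  0.154 ]
 [ 0.6145 -0.0822  0.154 ]
 [ 0.6242 -0.13    0.154 ]]
mid [0.59171105 0.02086637 0.154     ] [0.59285671 0.02046468 0.154     ] 102.15110849412568 seats [0.56520454 0.14742364 0.154     ] [ 0.61936322 -0.10609259  0.154     ]
short [ 0.44249001 -0.02255211  0.06      ]
```

Run:
```python
from h import *
go((.4443,.2028,.20),23.8)
```

```text
shift cm [34.97 20.85  3.09] turn 46.4 j6 -0.28
```

```bash
F='[1,[35,20.9,3.1],46.4]'; python3 -m handwheel '[[1,[35,20.9,0],46.4],[1,[35,20.9,0],46.4],[1,[35,20.9,0],46.4],[1,[35,20.9,0],46.4],[1,[35,20.9,0],46.4],[1,[35,20.9,0],46.4],[1,[35,20.9,0],46.4],[1,[35,20.9,0],46.4],[1,[35,20.9,3.1],46.4],[1,[35,20.9,3.1],46.4]]' 60
python3 - <<'E'
from h import *
go((.4443,.2028,.20),23.8)
s=arm.state();cv2.imwrite("pics/w1.png",arm.grab_frame("wrist")[:,:,::-1])
E
```

```text
time: 0.93
ee_pos: [0.4458, 0.2009, 0.2003]
orientation: [-2.631, 1.714, -0.001]
wrist_force: [0.3, 1.1, -0.3]
gripper_width: 1.001
shift cm [-0.24  0.06  0.03] turn 0.0 j6 -0.33
```

View pics/w1.png

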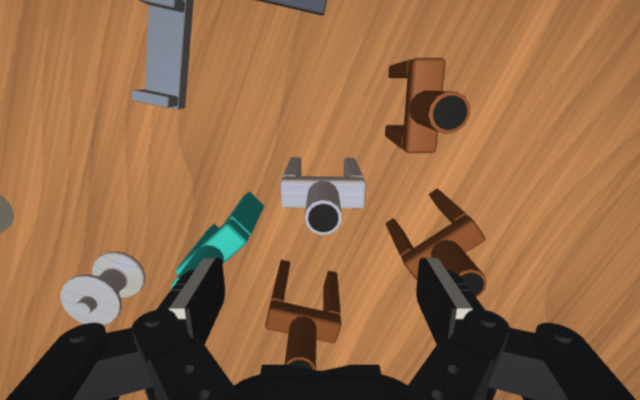

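The steel crown is at (323,218), square to the jaws. Next I convert that pixel to a position.

Run:
```python
from h import *
p=ray("wrist",(322.5,218),.139);q=ray("wrist",(323,194),.091);print(p,q)
go((p[0],p[1],.097),23.8)
go((.4443,.2028,.097),23.8)
print("seat lug outer",ray("wrist",(160,97),.154),ray("wrist",(185,0),.154))
```

```text
[0.443102   0.19749326 0.139     ] [0.4424915  0.19643958 0.091     ]
shift cm [-0.28  0.21  9.94] turn -0.2 j6 -0.32
shift cm [-0.71 -0.11  9.94] turn -0.2 j6 -0.32
seat lug outer [0.55211455 0.16333989 0.154     ] [0.55304436 0.11426972 0.154     ]
```

```bash
python3 -m handwheel '[[1,[0,0,0],0],[1,[0,0,0],0],[1,[0,0,1],0],[1,[0,0,2],0],[1,[0,0,2],0],[1,[0,0,2],0],[1,[0,0,2],0],[1,[0,0,2],0],[1,[0,0,2],0],[1,[0,0,2],0]]'
python3 - <<'E'
from h import *
go((.4443,.2028,.097),23.8)
s=arm.state();im=arm.grab_frame("wrist")[:,:,::-1];cv2.imwrite("pics/w2.png",im)
import pickle;pickle.dump({k:s[k] for k in("orientation","ee_pos")},open("s2.pkl","wb"))
E
```

```text
time: 1.82
ee_pos: [0.4448, 0.2029, 0.1806]
orientation: [-2.632, 1.714, -0.0]
wrist_force: [-0.6, 0.5, 0.8]
gripper_width: 1.0
shift cm [-0.01  0.05  8.36] turn 0.1 j6 -0.33
```

View pics/w2.png

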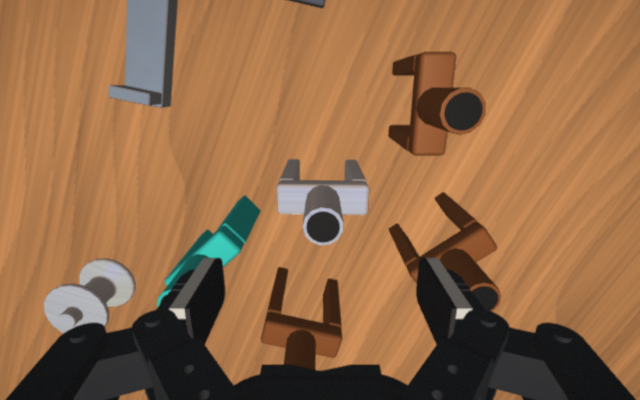

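Run:
```python
from h import *
import pickle
s=pickle.load(open("s2.pkl","rb"))
r=lambda p,z:ray("wrist",p,z,s).round(4)
print("stub",r((322.5,226),.139),"bridge",r((323,198),.091),"br ends",r((279,196),.091),r((368,196),.091))
print("brown stub",r((487,296),.139),"turq",r((185,285),.139))
p=r((322.5,226),.139);go((p[0],p[1],.097),23.8)
print("outer lug",r((139,96),.154))
```

```text
stub [0.4422 0.2032 0.139 ] bridge [0.4421 0.2017 0.091 ] br ends [0.4721 0.2133 0.091 ] [0.4127 0.187  0.091 ]
brown stub [0.326  0.2051 0.139 ] turq [0.5053 0.2755 0.139 ]
shift cm [-0.14  0.22  8.35] turn 0.1 j6 -0.33
outer lug [0.5538 0.1709 0.154 ]
```

```bash
python3 -m handwheel '[[1,[0,0.1,2],0],[1,[0,0.1,4],0],[1,[0,0.1,6],0],[1,[0,0.1,7.5],0],[1,[0,0.1,8.3],0],[1,[0,0.1,8.3],0],[-1,[0,0.1,8.3],0],[-1,[0,0.1,8.3],0],[-1,[0,0.1,8.3],0],[-1,[0,0.1,8.3],0]]' 80
python3 -m handwheel '[[-1,[0,0,0],0],[-1,[0,0,0],0],[-1,[0,0,0],0],[-1,[0,0,-1],0],[-1,[0,0,-2],0],[-1,[0,0,-3],0],[-1,[0,0,-4],0],[-1,[0,0,-5],0],[-1,[0,0,-5],0],[-1,[0,0,-5],0]]' 80
```

```text
time: 2.7
ee_pos: [0.4442, 0.2026, 0.0982]
orientation: [-2.631, 1.714, -0.001]
wrist_force: [0.4, 0.6, -0.3]
gripper_width: 0.455
time: 3.53
ee_pos: [0.4434, 0.2023, 0.1467]
orientation: [2.632, -1.715, -0.001]
wrist_force: [-0.7, -0.1, -3.3]
gripper_width: 0.274
```

```bash
python3 -m handwheel '[[-1,[0,0,-3],0],[-1,[0,0,-6],0],[-1,[0,0,-9],0],[-1,[0,0,-11],0],[-1,[0,0,-12.8],0],[-1,[0,0,-12.8],0],[-1,[0,0,-12.8],0],[-1,[0,0,-12.8],0],[-1,[0,0,-12.8],0],[-1,[0,0,-12.8],0]]' 80
python3 - <<'E'
from h import *
go((.564,.1472,.275),12.1)
E
```

```text
time: 4.37
ee_pos: [0.4432, 0.2019, 0.2737]
orientation: [2.63, -1.713, -0.002]
wrist_force: [-0.4, 0.5, -3.0]
gripper_width: 0.273
shift cm [ 9.89 -8.84 -0.15] turn 11.7 j6 -0.33
```

```bash
python3 -m handwheel '[[-1,[2,-1.8,0],3],[-1,[4,-3.6,0],6],[-1,[6,-5.4,0],9],[-1,[8,-7.2,0],11.7],[-1,[9.9,-8.8,0],11.7],[-1,[9.9,-8.8,0],11.7],[-1,[9.9,-8.8,0],11.7],[-1,[9.9,-8.8,0],11.7],[-1,[9.9,-8.8,0],11.7],[-1,[9.9,-8.8,0],11.7]]' 80
python3 - <<'E'
from h import *
go((.564,.1472,.275),12.1)
s=arm.state();print(s["ee_pos"])
w=arm.grab_frame("wrist")[:,:,::-1];t=arm.grab_frame("scene")[:,:,::-1]
cv2.imwrite("pics/m3.png",np.vstack([cv2.resize(w,(560,350)),cv2.resize(t[150:300,270:430],(373,350))[:, :].copy() if 0 else cv2.resize(t[110:300,240:544],(560,350))])[:600] if 0 else cv2.resize(w,(640,400)))
cv2.imwrite("pics/sc3.png",t)
E
```

```text
time: 5.2
ee_pos: [0.5636, 0.1477, 0.2756]
orientation: [-2.445, 1.973, -0.0]
wrist_force: [-0.8, 0.3, -2.9]
gripper_width: 0.271
shift cm [ 0.05 -0.03  0.06] turn 0.1 j6 -0.31
[0.56362262 0.14768016 0.27555189]
```

View pics/m3.png

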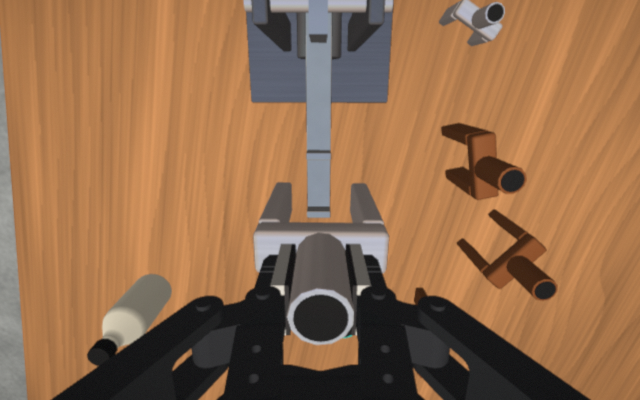

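The crown is square over the bar. The inner lug is at about (318,152) and the outer lug at about (318,208).

Run:
```python
from h import *
a=ray("wrist",(318.5,151),.154);b=ray("wrist",(318.5,207),.154);e=ray("wrist",(318.5,217),.140)
print(a,b,e,(a+b)/2,np.linalg.norm(a-b))
m=(a+b)/2
go((m[0],m[1],.275),12.1)
d=ray("wrist",(318.5,100),.140)-e;print(np.degrees(np.arctan2(d[1],d[0])))
```

```text
[0.5700431 0.1195762 0.154    ] [0.56009379 0.16591834 0.154     ] [0.55708606 0.18025806 0.14      ] [0.56506845 0.14274727 0.154     ] 0.04739813076050355
shift cm [ 0.51 -0.02  0.07] turn 0.1 j6 -0.31
-77.88295697319874
```

```bash
python3 -m handwheel '[[-1,[0.2,0,2],0],[-1,[0.2,0,4],0],[-1,[0.2,0,6],0],[-1,[0.2,0,8],0],[-1,[0.2,0,9.5],0],[-1,[0.2,0,10.5],0],[-1,[0.2,0,10.5],0],[-1,[0.2,0,10.5],0],[-1,[0.2,0,10.5],0],[-1,[0.2,0,10.5],0]]' 80
python3 -m handwheel '[[-1,[0,0,0.4],0],[-1,[0,0,0.8],0],[-1,[0,0,1.2],0],[-1,[0,0,1.5],0],[-1,[0,0,1.8],0],[-1,[0,0,2],0],[-1,[0,0,2],0],[-1,[0,0,2],0],[-1,[0,0,2],0],[-1,[0,0,2],0]]' 80
python3 - <<'E'
from h import *
w=arm.grab_frame("wrist")[:,:,::-1];t=arm.grab_frame("scene")[:,:,::-1]
a=cv2.resize(t[120:300,290:440],None,fx=2.2,fy=2.2,interpolation=cv2.INTER_CUBIC)
b=w[:396,150:500]
cv2.imwrite("pics/m4.png",np.hstack([a,b]))
E
```

```text
time: 6.13
ee_pos: [0.5654, 0.1456, 0.1718]
orientation: [-2.442, 1.972, -0.002]
wrist_force: [-0.2, 0.5, -3.2]
gripper_width: 0.272
time: 6.97
ee_pos: [0.5645, 0.1454, 0.1503]
orientation: [-2.444, 1.974, 0.001]
wrist_force: [-0.7, -0.2, -2.4]
gripper_width: 0.272
```

View pics/m4.png

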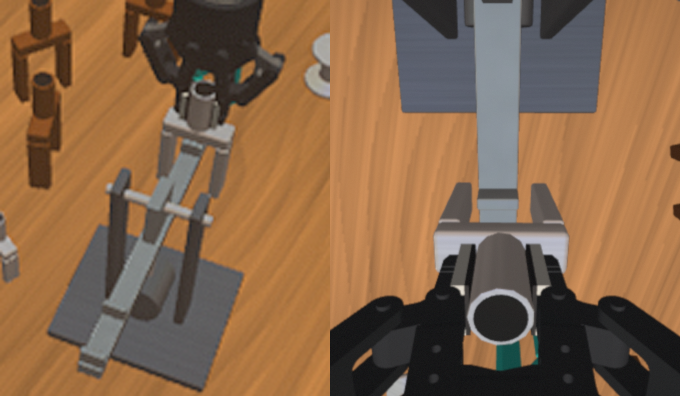

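The crown is astride the bar, outboard of the inner lug, and the bar is starting to give. I'll follow it down a bit, then release.

```bash
python3 -m handwheel '[[-1,[0,0,0.4],0],[-1,[0.1,0,0.8],0],[-1,[0.2,0,1.2],0],[-1,[0.2,0,1.2],0],[-1,[0.2,0,1.2],0],[0.2,[0.2,0,1.2],0],[0.2,[0.2,0,1.2],0],[0.2,[0.2,0,1.2],0],[0.5,[0.2,0,1.2],0],[0.5,[0.2,0,1.2],0]]' 80
python3 -m handwheel '[[0.5,[0,0,0],0],[0.5,[0,0,0],0],[0.5,[0,0,0],0],[0.5,[0,0,-2],0],[0.5,[0,0,-4],0],[0.5,[0,0,-7],0],[0.5,[0,0,-10],0],[1,[0,0,-11],0],[1,[0,0,-11],0],[1,[0,0,-11],0]]' 80
python3 - <<'E'
from h import *
w=arm.grab_frame("wrist")[:,:,::-1];t=arm.grab_frame("scene")[:,:,::-1]
a=cv2.resize(t[120:300,290:440],None,fx=2.2,fy=2.2,interpolation=cv2.INTER_CUBIC)
b=w[:396,150:500]
cv2.imwrite("pics/m5.png",np.hstack([a,b]))
go((.4794,-.1933,.25),-5.8)
E
```

```text
time: 7.9
ee_pos: [0.565, 0.1434, 0.1381]
orientation: [2.444, -1.974, -0.0]
wrist_force: [-0.5, -0.4, -0.6]
gripper_width: 0.746
time: 8.73
ee_pos: [0.5651, 0.1436, 0.2484]
orientation: [-2.443, 1.973, 0.0]
wrist_force: [-0.6, 0.3, -1.2]
gripper_width: 0.998
shift cm [31.12 15.39 -0.28] turn 17.9 j6 -0.3
```

View pics/m5.png

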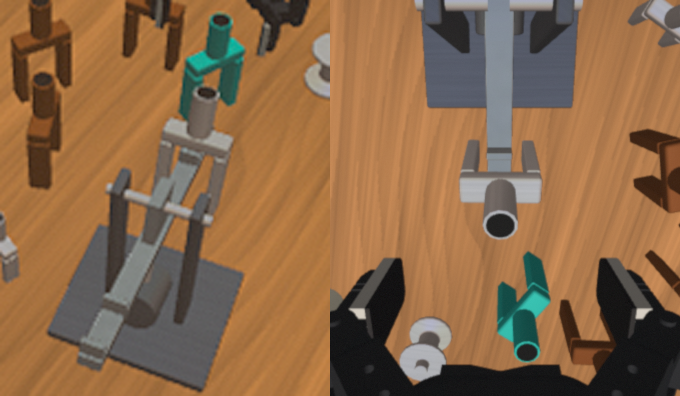

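The crown sits in its seat and the bar is tipped, as expected. Next is the second crown.

```bash
python3 -m handwheel '[[1,[3.1,1.5,0],1.8],[1,[6.8,3.4,0],4],[1,[10.6,5.2,0],6],[1,[14.3,7.1,0],8],[1,[18,8.9,0],10],[1,[21.8,10.8,0],12],[1,[25.5,12.6,0],14.5],[1,[28.6,14.1,0],17],[1,[31.1,15.4,0],17.9],[1,[31.1,15.4,0],17.9]]' 80
python3 -m handwheel '[[1,[0,0,1],0],[1,[0,0,3],0],[1,[0,0,5],0],[1,[0,0,6.5],0],[1,[0,0,6.9],0],[1,[0,0,6.9],0],[1,[0,0,6.9],0],[1,[0,0,6.9],0],[1,[0,0,6.9],0],[1,[0,0,6.9],0]]' 80
python3 - <<'E'
from h import *
import pickle
go((.4794,-.1933,.097),-5.8)
s=arm.state();im=arm.grab_frame("wrist")[:,:,::-1];cv2.imwrite("pics/w6.png",im)
pickle.dump({k:s[k] for k in("orientation","ee_pos")},open("s2.pkl","wb"))
E
```

```text
time: 9.67
ee_pos: [0.4778, -0.1969, 0.2469]
orientation: [2.099, -2.334, -0.003]
wrist_force: [0.4, 0.4, -0.2]
gripper_width: 1.001
time: 10.5
ee_pos: [0.4804, -0.1931, 0.1801]
orientation: [-2.107, 2.329, -0.002]
wrist_force: [0.9, 0.2, -0.3]
gripper_width: 1.0
shift cm [0.03 0.12 8.31] turn 0.1 j6 -0.02
```

View pics/w6.png

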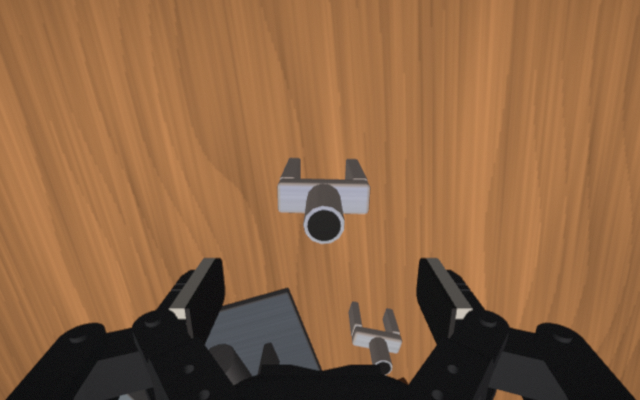

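The crown is at (324,225), the same relative position as the first one before its grasp. I'll use the same descent.

```bash
python3 -m handwheel '[[1,[0,0.1,2],0],[1,[0,0.1,4],0],[1,[0,0.1,6],0],[1,[0,0.1,7.5],0],[1,[0,0.1,8.3],0],[1,[0,0.1,8.3],0],[-1,[0,0.1,8.3],0],[-1,[0,0.1,8.3],0],[-1,[0,0.1,8.3],0],[-1,[0,0.1,8.3],0]]' 80
python3 -m handwheel '[[-1,[0,0,0],0],[-1,[0,0,0],0],[-1,[0,0,0],0],[-1,[0,0,-1],0],[-1,[0,0,-2],0],[-1,[0,0,-3],0],[-1,[0,0,-4],0],[-1,[0,0,-5],0],[-1,[0,0,-5],0],[-1,[0,0,-5],0]]' 80
python3 -m handwheel '[[-1,[0,0,-3],0],[-1,[0,0,-6],0],[-1,[0,0,-9],0],[-1,[0,0,-12],0],[-1,[0,0,-14.5],0],[-1,[0,0,-15.3],0],[-1,[0,0,-15.3],0],[-1,[0,0,-15.3],0],[-1,[0,0,-15.3],0],[-1,[0,0,-15.3],0]]' 80
python3 - <<'E'
from h import *
u=np.array([.0542,-.2535])/.2592
print(u,(np.array([.6194,-.1061])+.004*u))
go((.620,-.109,.300),12.1)
E
```

```text
time: 11.38
ee_pos: [0.4796, -0.1931, 0.0972]
orientation: [-2.106, 2.329, -0.002]
wrist_force: [0.4, 0.7, -0.2]
gripper_width: 0.456
time: 12.22
ee_pos: [0.4794, -0.1929, 0.147]
orientation: [-2.106, 2.329, -0.002]
wrist_force: [-0.3, 0.6, -3.3]
gripper_width: 0.276
time: 13.05
ee_pos: [0.4782, -0.1927, 0.2971]
orientation: [2.106, -2.328, -0.005]
wrist_force: [0.1, -0.3, -3.9]
gripper_width: 0.277
[ 0.20910494 -0.97800926] [ 0.62023642 -0.11001204]
shift cm [ -9.75 -13.27  -0.34] turn -17.9 j6 -0.02
```

```bash
python3 -m handwheel '[[-1,[-1.5,-2,0],-3],[-1,[-3.5,-4.5,0],-6],[-1,[-5.5,-7.5,0],-10],[-1,[-7.5,-10,0],-14],[-1,[-9,-12.3,0],-17.9],[-1,[-9.7,-13.3,0],-17.9],[-1,[-9.7,-13.3,0],-17.9],[-1,[-9.7,-13.3,0],-17.9],[-1,[-9.7,-13.3,0],-17.9],[-1,[-9.7,-13.3,0],-17.9]]' 80
python3 -m handwheel '[[-1,[0,0,0],0],[-1,[0,0,0.5],0],[-1,[0,0,1.5],0],[-1,[0,0,2.5],0],[-1,[0,0,3.5],0],[-1,[0,0,4.5],0],[-1,[0,0,5.5],0],[-1,[0,0,6],0],[-1,[0,0,6],0],[-1,[0,0,6],0]]' 80
python3 - <<'E'
from h import *
go((.620,-.109,.24),12.1)
w=arm.grab_frame("top")[:,:,::-1];t=arm.grab_frame("scene")[:,:,::-1]
a=cv2.resize(t[170:310,290:420],None,fx=2.8,fy=2.8,interpolation=cv2.INTER_CUBIC)
b=cv2.resize(w[80:178,340:440],None,fx=4,fy=4,interpolation=cv2.INTER_CUBIC)
cv2.imwrite("pics/m7.png",np.hstack([a,b]))
E
```

```text
time: 13.88
ee_pos: [0.6203, -0.1104, 0.2994]
orientation: [2.443, -1.975, 0.0]
wrist_force: [-0.4, -1.0, -3.4]
gripper_width: 0.273
time: 14.72
ee_pos: [0.621, -0.11, 0.2393]
orientation: [2.444, -1.974, 0.0]
wrist_force: [-0.7, 0.3, -1.9]
gripper_width: 0.277
shift cm [-0.12  0.07 -0.07] turn 0.0 j6 0.14
```

View pics/m7.png

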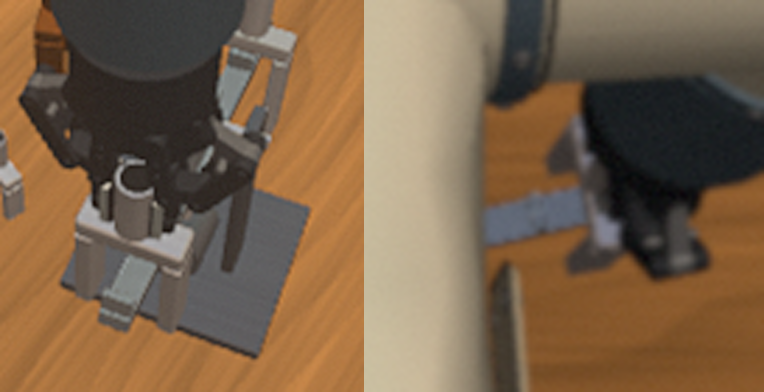

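The legs straddle the raised bar end, and the crown sits slightly outboard of the inner lug. I'll lower it with a 2–3 mm inward correction.

```bash
python3 -m handwheel '[[-1,[-0.1,0,1],0],[-1,[-0.1,0,2],0],[-1,[-0.2,0,3],0],[-1,[-0.2,0,3.8],0],[-1,[-0.2,0,4.3],0],[-1,[-0.2,0,4.7],0],[-1,[-0.2,0,5],0],[-1,[-0.2,0,5],0],[-1,[-0.2,0,5],0],[-1,[-0.2,0,5],0]]' 80
python3 -m handwheel '[[-1,[0,0,0.3],0],[-1,[0,0,0.6],0],[-1,[0,0,0.9],0],[-1,[-0.1,0,1.2],0],[-1,[-0.1,0,1.5],0],[-1,[-0.1,0,1.8],0],[-1,[-0.1,0,2.1],0],[-1,[-0.1,0,2.4],0],[-1,[-0.1,0,2.8],0],[-1,[-0.1,0,2.8],0]]' 80
python3 - <<'E'
from h import *
w=arm.grab_frame("wrist")[:,:,::-1];t=arm.grab_frame("scene")[:,:,::-1]
print(arm.state()["ee_pos"],arm.state()["wrist_force"])
a=cv2.resize(t[100:310,270:430],None,fx=2.8,fy=2.8,interpolation=cv2.INTER_CUBIC)
cv2.imwrite("pics/m8.png",a)
E
```

```text
time: 15.65
ee_pos: [0.6208, -0.108, 0.19]
orientation: [-2.444, 1.974, -0.001]
wrist_force: [-0.6, -0.2, -1.6]
gripper_width: 0.273
time: 16.48
ee_pos: [0.6203, -0.1067, 0.1604]
orientation: [2.444, -1.974, -0.001]
wrist_force: [0.4, 3.0, 0.2]
gripper_width: 0.269
[ 0.62043138 -0.10686046  0.16125232] [0.11270429 2.1768223  1.02058672]
```

View pics/m8.png

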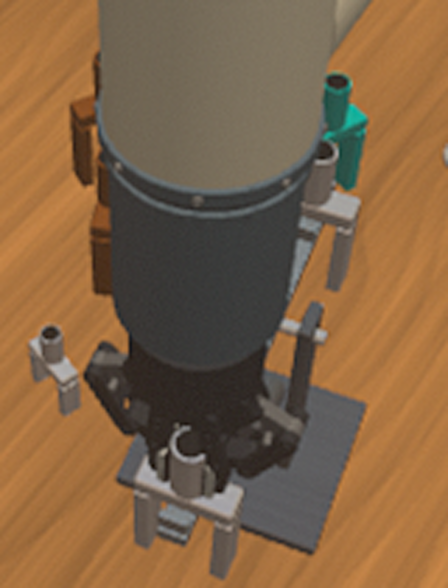

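```bash
python3 -m handwheel '[[-1,[0,0,0],0],[-1,[0,0,0],0],[0.2,[0,0,0],0],[0.2,[0,0,0],0],[0.2,[0,0,0],0],[0.5,[0,0,0],0],[0.5,[0,0,0],0],[0.5,[0,0,0],0],[0.5,[0,0,0],0],[0.5,[0,0,0],0]]' 80
python3 -m handwheel '[[0.5,[0,0,-1],0],[0.5,[0,0,-3],0],[0.5,[0,0,-6],0],[0.5,[0,0,-9],0],[0.5,[0,0,-12],0],[0.5,[-4,0,-12],0],[0.5,[-8,0,-12],0],[0.5,[-12,0,-12],0],[0.5,[-12,0,-12],0],[0.5,[-12,0,-12],0]]' 80
python3 -m handwheel '[[1,[0,10,0],0],[1,[0,10,0],0],[1,[0,10,0],0],[1,[0,10,0],0],[1,[0,10,0],0],[1,[0,10,0],0],[1,[0,10,0],0],[1,[0,10,0],0],[1,[0,10,0],0],[1,[0,10,0],0]]' 80
python3 - <<'E'
from h import *
w=arm.grab_frame("top")[:,:,::-1];t=arm.grab_frame("scene")[:,:,::-1]
a=cv2.resize(t[100:310,270:430],None,fx=2.8,fy=2.8,interpolation=cv2.INTER_CUBIC)
cv2.imwrite("pics/top9.png",w)
print(arm.state()["ee_pos"])
b=cv2.resize(w[80:276,240:420],None,fx=1.9,fy=3,interpolation=cv2.INTER_CUBIC)
cv2.imwrite("pics/m9.png",np.hstack([a,b]))if 0 else cv2.imwrite("pics/m9.png",a)
E
```

```text
time: 17.42
ee_pos: [0.6204, -0.1069, 0.1613]
orientation: [2.444, -1.974, 0.0]
wrist_force: [-0.1, 0.1, 0.3]
gripper_width: 0.75
time: 18.25
ee_pos: [0.5949, 0.0123, 0.2825]
orientation: [-2.447, 1.969, -0.002]
wrist_force: [-0.1, -0.1, 0.7]
gripper_width: 0.746
time: 19.08
ee_pos: [0.4977, -0.0106, 0.2809]
orientation: [2.443, -1.974, -0.001]
wrist_force: [-0.6, 0.2, 0.5]
gripper_width: 0.999
[ 0.49758995 -0.01055817  0.28105639]
```

View pics/m9.png

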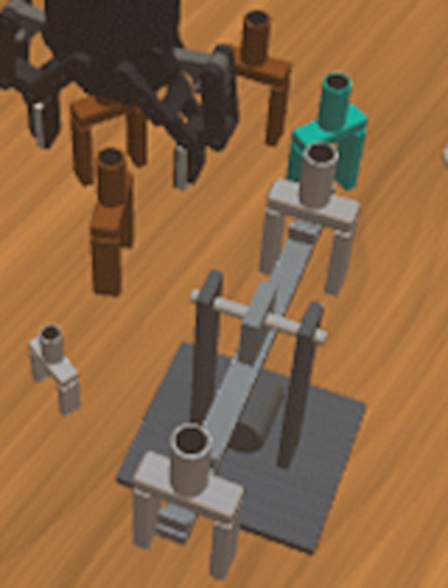

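Both crowns hang astride. To check level and seating, I'll compare the measured stub-top and lug pixels with the projected ideal. The stub tops in full pixels are (270+319/2.8, 100+155/2.8) and (270+191/2.8, 100+440/2.8).

Run:
```python
from h import *
c=arm.calibration("scene");K,R,t=[np.array(c[k],float) for k in("K","R","t")]
def pr(X): q=K@(R@np.array(X)+t); return ((q[:2]/q[2]-[270,100]+.5)*2.8-.5).round(1)
for n,x in(("L",(.5652,.1474)),("R",(.6194,-.1061))):
    print(n,[ (dz,pr((*x,.204+dz)).tolist(),"bridge",pr((*x,.156+dz)).tolist()) for dz in(-.013,0,.013)])
```

```text
L [(-0.013, [317.7, 168.7], 'bridge', [311.0, 212.2]), (0, [319.6, 156.3], 'bridge', [312.8, 200.8]), (0.013, [321.6, 143.6], 'bridge', [314.6, 189.1])]
R [(-0.013, [190.1, 451.5], 'bridge', [188.0, 490.2]), (0, [190.7, 440.4], 'bridge', [188.5, 480.1]), (0.013, [191.3, 428.9], 'bridge', [189.1, 469.7])]
```

```bash
python3 -c "
from bench import arm
print(arm.sign_off(), arm.state()['time'])"
```

```text
the job is handed in; nothing more can be done
the job is handed in; nothing more can be done
```

Both tall steel crowns now hang astride the bar, one in the seat at each end. I handed the job in after about 19 s of robot time.

- **Final check:** in the last scene picture, the stub tops were at crop pixels (319,155) and (191,440). The projections for a level bar with both crowns fully seated are (319.6,156.3) and (190.7,440.4). That puts the seats within a few mm and the tilt far below 0.1 rad. The gripper was clear of everything.
- **Short crown:** nothing came near it. It stands upright in the last picture; I did not measure its shift.
- **Disagreements:** the wrist and top cameras differed by 2–5 mm on the seat positions. The last wrist reading put the first seat about 5 mm further along the bar, so I moved only 2 mm that way. The second crown pushed sideways with about 3 N as it settled, and that disappeared on release.
- **Not checked:** the final seating was checked only from the scene camera. I saved a top view at the end but did not look at it, and sign-off gives no verdict.

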